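# Square a notebook on the scanner and start the scan

### The arm

A 7-joint arm with a two-finger parallel gripper is mounted at the origin on a cart in front of the work surface, level with it; the furniture and walls round the work are solid. World frame = base frame: x ahead of the robot, y to its left, z up, the work surface at z = 0. Lengths are in mm, angles in rad, forces in N, time in s.
With the tool pointing down it reaches from about 425 to 825 mm from the base axis. Payload 3.6 kg.
Tool frame: the origin (TCP) lies between the finger pads; the fingertips stand 11 mm ahead of it and the grasp point (between the pads) lies 8 mm behind it; z points along the fingers, y is the line along which they close (so a half turn about z gives the same grasp; the last joint's range is limited). The gripper opens to 85 mm and grips with 20 to 120 N. Pads are 22 mm wide; open, the fingers measure 114 mm over their backs; the gripper's body (76 mm by 85 mm) begins 54 mm behind the grasp point. The pads swing forward as they close: fully open they stand 13 mm farther back than shut.
Start: joints at [-1.351, 0.615, -0.013, 1.423, 0.008, 1.103, -0.04], TCP at [158.765, 630.283, 242.297] pointing down, gripper open.
Joint ranges: [-3.12, 3.12], [-0.3, 2.06], [-1.34, 1.32], [0.26, 2.42], [-1.36, 4.5], [0.01, 1.98], [-2.84, 2.84]. Speed limits (rad/s): [2.79, 2.79, 3.14, 3.14, 3.14, 3.14, 3.14].

### API

Orientations are given as a rotation vector (axis times angle).
In Python, from cell import manip, eyes gives the robot as it stands.
- The arm moves only by the shell command python3 -m pendant 'ROWS' [FORCE]. ROWS is JSON, a list of rows, each a list of 7 numbers: the opening, from -1 (shut) to 1 (fully open), then the shift along the tool's x, y, z in units of 120 mm (1.0 is 120 mm), then the turn, a rotation vector about the tool's x, y, z in units of 45 degrees (1.0 is 45 degrees). In form: [[claw, x, y, z, wx, wy, wz], ...]. A call has 1 to 5 rows; each row is the pose to reach, as a shift and turn from the pose commanded when the call began, along the tool's axes at that moment; what a row does not reach only later rows make up. A row lasts 1/10 s, in which the tool goes at most 50 mm and 8.59 degrees, less where a joint would pass 70% of its speed; a pose out of reach is approached as far as the arm can. A call with a number of a shift or a turn outside -1 to 1 is refused whole. A call with a gripper value outside its range is refused whole. The fingers move at their own pace and stop on an object; FORCE is the grip in N (left out, the last holds). Time passes only in rows, so rows that repeat a pose let the fingers close. It gives the time, the measured TCP pose, the force, the opening and the grip force at its end, in the units of the state.
- manip.state(): the state, without advancing time (a new reading comes with each control period).
- eyes.read_camera(name): name is "scene" or "side" or "wrist"; returns a dict with "image" (420x560x3 uint8, red, green, blue), "intrinsics" (3x3 intrinsics, pixels), "rvec" (rotation vector, rad) and "tvec" (3), from world to camera coordinates, as OpenCV has them. Camera axes: x right, y down, z forward; pixel columns grow to the right and rows downward; lengths in mm; the calibration is good to about 2 mm. A picture is of the moment at which its call begins. There is no depth.
- manip.finish_job(): hands the job in; it is judged then, once.
The state is a dict: "time_s": time; "joint_positions": joint angles; "qvel": joint speeds; "effort": joint torques, N m; "eef_pos": TCP position; "orientation": TCP orientation; "contact_force": force on the tool from outside, world axes, zero at the start; "ft_torque": the same for the moment, N m; "opening": finger opening in mm; "grip_force": force on a finger pad.
Only numpy, scipy, OpenCV 4.12 (cv2) and the standard library are available. Lean on these libraries where they do the work, as an engineer would, in place of code of your own. Each camera call takes 0.05 s, during which the arm holds its last target. There are 200 camera calls.

### The job

The notebook lies askew on the open flatbed scanner with the page to be copied face down. Without picking it up, push it over the glass with the fingertips until it sits square and snug in the marked corner (hinge side of the lid, at the end away from the keys); then push the open lid fully shut without slamming it, and last press the large round scan button all the way down and let it spring back. Do not press the small power key, do not press the scan button while the lid is open, and leave the things round the scanner where they are.

Things in the scene. Friction and masses are not known exactly. Their poses are not given: they have to be found in the camera images.
- scanner: flatbed scanner, 340 (x) x 228 (y) mm, frame 42 mm high, fixed; origin: centre of underside. Its x points away from the robot (control strip with the keys at its -x end), its y to the hinge side of the lid. The glass is sunk 4 mm below the frame (38 mm above the desk) and spans x -95 to 150, y -97 to 92 mm in the scanner's frame.
- glass_corner (a point): marked corner of the glass, at the foot of the two 4 mm high frame edges that serve as stops: far (+x) end, hinge (+y) side, by the small white corner mark on the frame; axes as the scanner's. The glass runs from here 245 mm to -x and 189 mm to -y.
- notebook: wire-bound notebook lying flat and loose on the glass, 0.08 to 0.17 kg; a block from -73 to 73 mm along its x and -54 to 54 mm along its y, 11 mm thick (wire loops along its +y edge 14 mm); origin on its underside. It lies turned half round: at the start its x is within 0.2 rad of the scanner's -x, its wire edge on the side away from the hinge.
- notebook_corner (a point): corner of the notebook's underside at its own x = -73, y = -54 mm, the far corner on the hinge side, which belongs in glass_corner; axes as the notebook's.
- scanner_lid (a joint): angle of the lid in rad: 0 shut, grows as it opens; 1.6 to 1.9 (upright or leaning back) at the start, 1.95 at most. Friction hinge: the lid stays at any angle; moving it takes about 0.1 to 0.8 N m, that is 0.5 to 4 N near its free edge.
- lid_hinge (a point): point on the lid's hinge line, at the middle of its length: 43 mm above the desk, x = 27.5, y = 106 mm in the scanner's frame. The hinge line runs along the scanner's x. The axes turn with the lid: -y points from hinge to free edge, z out of the lid's outer face.
- lid_edge (a point): middle of the lid's free edge on its outer face, 218 mm from the hinge line along the lid; axes as lid_hinge. The lid is a shallow tray 269 mm long along the hinge; its outer face is 21 mm from the hinge plane, 64 mm above the desk when shut. 15 mm are then free between glass and lid, enough for a notebook inside the frame.
- scan_button (a joint): travel of the large round scan button in m: 0 up, 0.004 fully down (springs back). It takes about 1.2 N to start and 4 N fully down.
- scan_button_top (a point): centre of the top of the scan button, round, diameter 24 mm, in the middle of the control strip, 49 mm above the desk; x = -142, y = 0 in the scanner's frame. The lid, when shut, begins 35 mm to +x of it.
- power_key (a joint): travel of the small power key in m: 0 up, 0.004 down. Must not be pressed.
- power_key_top (a point): top of the small oblong power key, 7 x 16 mm, on the control strip 80 mm to the scanner's -y side of the scan button.
- stapler: bystander on the desk: closed stapler, 30 x 125 x 38 mm, long axis y; origin at the centre of its underside.
- glue_stick: bystander on the desk: standing glue stick, diameter 27, 88 mm tall; origin at the centre of its underside.
- ink_bottle: bystander on the desk: standing dropper bottle, diameter 34, 102 mm tall; origin at the centre of its underside.
- binder_clip_0: bystander on the desk: binder clip standing on its base, 32 x 26 x 44 mm; origin at the centre of its underside.
- eraser: bystander on the desk: eraser, 23 x 52 x 12 mm; origin at the centre of its underside.
- paint_brush_1: bystander on the desk: thin paint brush lying flat, 8 x 179 x 8 mm; origin at the centre of its underside.
- pen_click: bystander on the desk: pen lying flat, 12 x 145 x 9 mm; origin at the centre of its underside.
- watercolour_tin: bystander on the desk: flat closed tin, 71 x 127 x 21 mm; origin at the centre of its underside.

How it is judged (in metres and radians):
On the way, in this order (a step that is already met when the one before it is completed fails the run):
1. the notebook sits square in the marked corner of the glass, both edges at the stops (x of notebook_corner in the frame of glass_corner between -0.004 and 0.003 m and y of notebook_corner in the frame of glass_corner between -0.004 and 0.003 m and angle between the x axis of notebook and the x axis of scanner, either way round below 0.035 rad and z of notebook_corner in the frame of glass_corner below 0.003 m), for 0.2 s.
2. the lid is shut over the notebook (all of step 1 and value of joint scanner_lid below 0.03 rad), for 0.2 s.
3. the scan button is pressed (value of joint scan_button above 0.003 m and value of joint scanner_lid below 0.03 rad), for 0.05 s.
At the end, for the whole second after the job is handed in: The notebook's corner is within 4 mm of the glass corner along both edges, the notebook is square to the scanner within 2 degrees (0.035 rad) and flat on the glass; the lid is within 0.03 rad of shut; the scan button has been pressed at least 3 mm with the lid shut and is up again (less than 1 mm) (all of step 2 and value of joint scan_button below 0.001 m and linear speed of notebook below 0.01 m/s); the robot touches nothing.
It fails at once if the notebook is lifted off the glass or tipped up (z of notebook in the frame of scanner above 0.046 m or angle between notebook's own z axis and vertical above 0.12 rad).
It fails at once if the lid is slammed (faster than 1.5 rad/s in its last 0.3 rad) (value of joint scanner_lid below 0.3 rad and velocity of joint scanner_lid below -1.5 rad/s).
It fails at once if the scan button is pressed while the lid is open (value of joint scan_button above 0.002 m and value of joint scanner_lid above 0.06 rad).
It fails at once if the power key is pressed (value of joint power_key above 0.002 m).
It fails at once if a thing beside the scanner is knocked out of its place (moved more than 15 mm) (distance of any of stapler, glue_stick, ink_bottle, binder_clip_0, eraser, paint_brush_1, pen_click, watercolour_tin from where it was at the start of the episode above 0.015 m).
It also fails if it takes over 72 s, if anything falls off the work surface, if the arm or the gripper's body presses on something with over 40 N, if the wrist force passes 120 N, or if a joint passes its speed limit or range.

## Working session

There is one attempt and no reset: what is moved stays moved. The work goes in short steps, Python scripts to look and compute and a shell command to move; the robot and the scene stay as the last step left them, time stands still between calls to the robot, and variables do not carry over. Pictures are saved under pics/ and viewed, at most 10 in all, crops included, and the job is handed in when it is done.

```bash
mkdir -p pics
python3 - <<'E'
from cell import manip, eyes
import cv2,numpy as np
s=manip.state(); print({k:np.round(v,3).tolist() for k,v in s.items()})
for n in ["scene","side","wrist"]:
    c=eyes.read_camera(n); cv2.imwrite(f"pics/{n}0.png",c["image"][:,:,::-1])
    print(n,c["intrinsics"],c["rvec"],c["tvec"])
E
```

```text
{'time_s': 0.0, 'joint_positions': [-1.351, 0.616, -0.013, 1.425, 0.008, 1.103, -0.04], 'qvel': [0.002, 0.0, -0.001, -0.0, -0.0, -0.001, 0.001], 'effort': [0.001, -46.923, 0.259, -17.103, 0.01, 0.01, -0.0], 'eef_pos': [158.58, 629.604, 241.157], 'orientation': [-0.386, -3.117, 0.004], 'contact_force': [0.825, -0.551, -0.399], 'ft_torque': [-0.033, 0.024, 0.009], 'grip_force': 0.0, 'opening': 85.57}
scene [[485.17706207   0.         275.89521585]
 [  0.         485.17706207 210.08043061]
 [  0.           0.           1.        ]] [ 0.59700438 -2.6489235   1.18632307] [ 534.47741763  140.53699782 1096.98423908]
side [[479.87187074   0.         283.28600996]
 [  0.         479.87187074 209.54685792]
 [  0.           0.           1.        ]] [ 1.40013417  2.19129962 -0.88050419] [ 128.02694547 -352.08623426 1947.98215649]
wrist [[296.967884     0.         281.13321625]
 [  0.         296.967884   208.37102296]
 [  0.           0.           1.        ]] [-2.30323761 -1.79448696 -0.23958896] [-648.54490703  -33.47044837  380.10450927]
```

View pics/scene0.png

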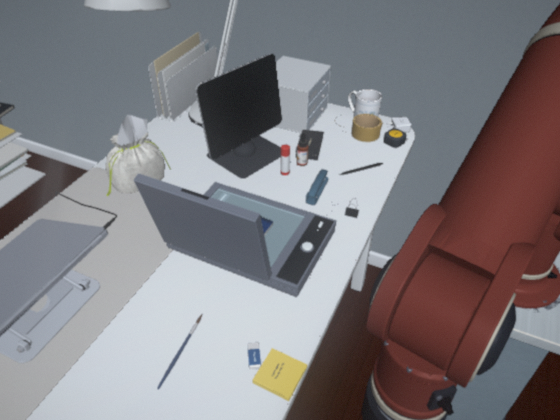

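View pics/side0.png

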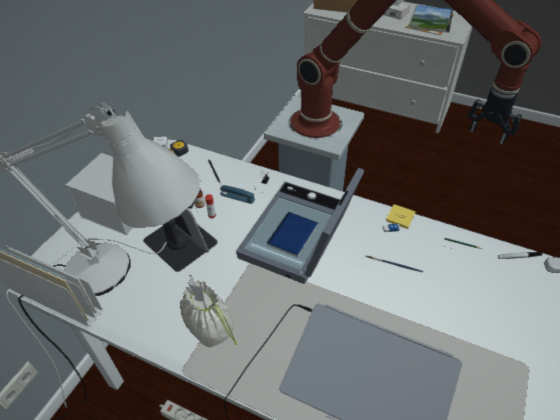

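Run:
```python
import cv2
a=cv2.imread("pics/side0.png")[165:285,225:385]; cv2.imwrite("pics/a.png",cv2.resize(a,None,fx=5,fy=5,interpolation=cv2.INTER_CUBIC))
```

```text
(no output)
```

View pics/a.png

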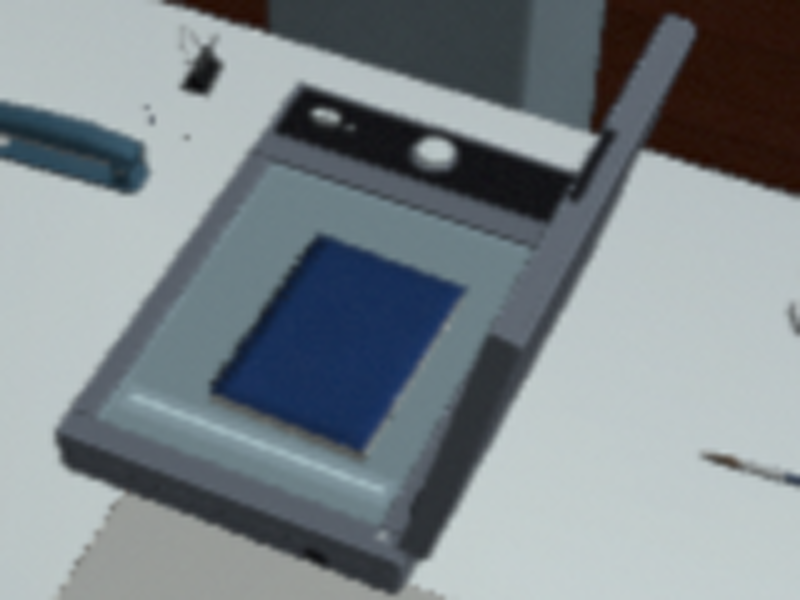

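```bash
cat > h.py <<'E'
import numpy as np,cv2
from scipy.spatial.transform import Rotation as R
from cell import manip,eyes
def proj(c,P):
    return cv2.projectPoints(np.array(P,float).reshape(-1,3),c["rvec"],c["tvec"],c["intrinsics"],None)[0].reshape(-1,2)
def ray(c,uv,z):
    Rm=cv2.Rodrigues(np.array(c["rvec"]))[0]; C=-Rm.T@np.array(c["tvec"])
    d=Rm.T@np.linalg.inv(c["intrinsics"])@np.array([uv[0],uv[1],1.]); return C+d*(z-C[2])/d[2]
def pose(): 
    s=manip.state(); return np.array(s["eef_pos"]),R.from_rotvec(s["orientation"])
def rel(target,Rt=None):
    "shift (units) and turn (units) from now to a world target"
    p,r=pose(); d=r.inv().apply(np.array(target)-p)/120
    w=(r.inv()*Rt).as_rotvec()/(np.pi/4) if Rt is not None else np.zeros(3)
    return np.round(d,3),np.round(w,3)
E
python3 - <<'E'
from h import *
c=eyes.read_camera("side")
P=dict(farmy=(64,435,42),nearmy=(300,88,42),btn=(435,150,49),key=(325,117,47),mark=(383,537,42),glnear=(270,165,38),gl_near_l=(533,248,38),n1=(320,236,49),n2=(467,288,49),n3=(365,452,49),n4=(213,390,49),lidfarfree=(500,340,200))
for k,(x,y,z) in P.items():
    print(k,ray(c,((x+.5)/5-.5+225,(y+.5)/5-.5+165),z).round(1))
print(pose()[1].as_matrix().round(2))
E
```

```text
farmy [744.6  54.5  42. ]
nearmy [410.6  55.4  42. ]
btn [434.5 165.4  49. ]
key [434.3  85.   47. ]
mark [733.5 258.   42. ]
glnear [483.   66.9  38. ]
gl_near_l [480.6 253.5  38. ]
n1 [537.7 128.6  49. ]
n2 [540.  231.2  49. ]
n3 [686.1 225.7  49. ]
n4 [681.1 122.9  49. ]
lidfarfree [696.3 306.3 200. ]
[[-0.97  0.24 -0.  ]
 [ 0.24  0.97 -0.  ]
 [ 0.   -0.   -1.  ]]
```

The side view shows the scanner with its yaw near zero, its centre near (576, 165), and the button at (434, 165). The notebook's far hinge corner is near (686, 226) and the glass corner should be near (727, 257). Next I lift the arm and swing it over for a wrist view.

```bash
python3 -m pendant '[[0,0,0,-0.9,0,0,0],[0,0,0,-0.9,0,0,0],[0,0,0,-0.9,0,0,0]]' 20
python3 -m pendant '[[0,-1,-0.73,-0.9,0,0,0.9],[0,-1,-0.73,-0.9,0,0,0.9],[0,-1,-0.73,-0.9,0,0,0.9],[0,-1,-0.73,-0.9,0,0,0.9],[0,-1,-0.73,-0.9,0,0,0.9]]'
python3 - <<'E'
from h import *
c=eyes.read_camera("wrist");Rm=cv2.Rodrigues(np.array(c["rvec"]))[0]; C=-Rm.T@np.array(c["tvec"]);p,r=pose()
print("cam in tool",r.inv().apply(C-p), "cam z in tool",r.inv().apply(Rm[2]),"cam x",r.inv().apply(Rm[0]))
R1=R.from_matrix(np.array([[0,1,0],[1,0,0],[0,0,-1]]))
print(p,rel((560,120,p[2]),R1))
E
```

```text
time_s: 0.5
eef_pos: [159.4, 632.9, 357.7]
orientation: [0.387, 3.116, 0.021]
contact_force: [-0.2, 1.3, 0.6]
opening: 44.1
grip_force: 0.0
time_s: 1.0
eef_pos: [259.1, 512.8, 462.8]
orientation: [1.461, 2.778, 0.012]
contact_force: [0.1, 1.2, -0.3]
opening: 42.6
grip_force: 0.0
cam in tool [ 6.46650396e+01  1.05941624e-01 -1.35234610e+02] cam z in tool [-0.26478355  0.00324913  0.9643024 ] cam x [-0.00269385  0.99998793 -0.00410907]
[256.32500366 514.41666573 460.56380455] (array([-4.143e+00,  2.130e-01, -4.000e-03]), array([ 0.005, -0.003,  0.77 ]))
```

```bash
python3 -m pendant '[[0,-1,0.17,0,0,0,0.77],[0,-1,0.17,0,0,0,0.77],[0,-1,0.17,0,0,0,0.77],[0,-1,0.17,0,0,0,0.77],[0,-1,0.17,0,0,0,0.77]]'
python3 -m pendant '[[0,-1,0.97,0,0,0,0],[0,-1,0.97,0,0,0,0],[0,-1,0.97,0,0,0,0],[0,-1,0.97,0,0,0,0]]' |head -2
python3 -m pendant '[[0,-1,0.97,0.25,0,0,0],[0,-1,0.97,0.25,0,0,0],[0,-1,0.97,0.25,0,0,0],[0,-1,0.97,0.25,0,0,0],[0,-1,0.97,0.25,0,0,0]]'
python3 - <<'E'
from h import *
import pickle
c=eyes.read_camera("wrist");cv2.imwrite("pics/w1.png",c["image"][:,:,::-1]);pickle.dump(c,open("w1.pkl","wb"))
E
```

```text
time_s: 1.55
eef_pos: [339.6, 429.8, 457.4]
orientation: [-2.206, -2.236, 0.003]
contact_force: [-0.5, 0.9, 0.9]
opening: 43.3
grip_force: 0.0
time_s: 1.95
eef_pos: [460.7, 307.0, 457.7]
time_s: 2.45
eef_pos: [576.9, 190.2, 425.9]
orientation: [2.209, 2.234, -0.007]
contact_force: [-0.8, 0.6, -0.6]
opening: 42.8
grip_force: 0.0
```

View pics/w1.png

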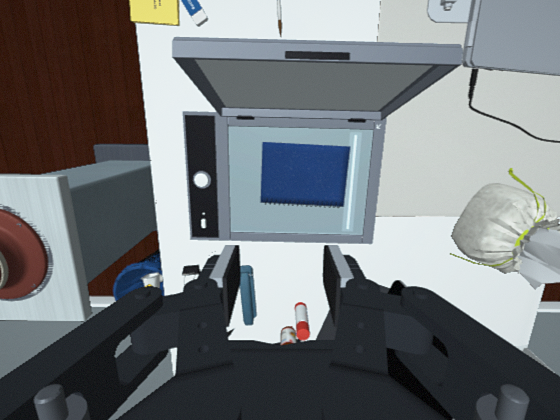

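Wrist view: button at (202,180), notebook at about (262–350, 142–205) with the wire edge at the bottom, glass corner mark near (378,126), and the lid's top edge at y of about 40–58. I'll crop in to get sub-pixel positions.

Run:
```python
import cv2
a=cv2.imread("pics/w1.png")[105:250,180:380]; cv2.imwrite("pics/b.png",cv2.resize(a,None,fx=4,fy=4,interpolation=cv2.INTER_CUBIC))
```

```text
(no output)
```

View pics/b.png

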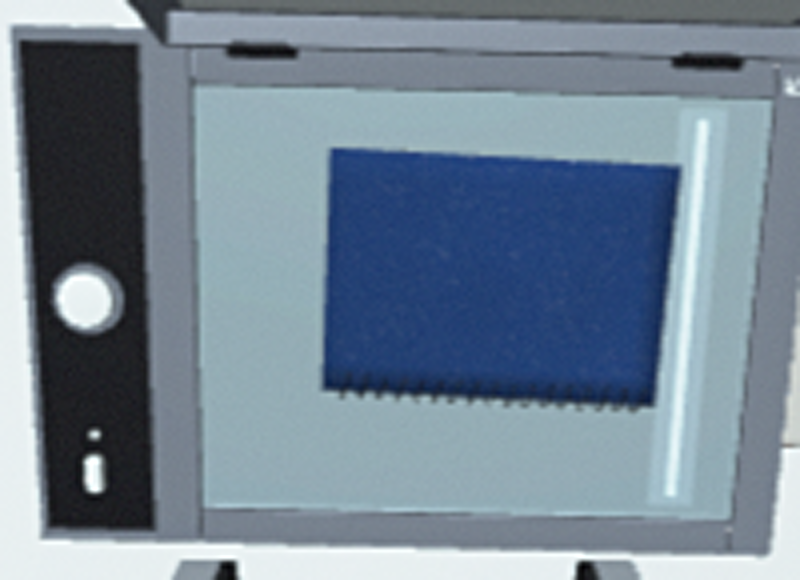

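```bash
cat >> h.py <<'E'
def rayx(c,uv,x):
    Rm=cv2.Rodrigues(np.array(c["rvec"]))[0]; C=-Rm.T@np.array(c["tvec"])
    d=Rm.T@np.linalg.inv(c["intrinsics"])@np.array([uv[0],uv[1],1.]); return C+d*(x-C[0])/d[0]
E
python3 - <<'E'
from h import *
import pickle
c=pickle.load(open("w1.pkl","rb"))
P=dict(g_far_hinge=(773,98,42),g_near_hinge=(193,84,42),g_near_my=(204,508,38),g_far_my=(729,519,38),btn=(86,298,49),key=(94,473,47),f_nh=(12,27,42),f_nmy=(43,537,42),f_fmy=(768,552,42),n_nh=(331,149,49),n_fh=(680,167,49),n_f=(655,406,49),n_n=(324,390,49))
for k,(x,y,z) in P.items(): print(k,ray(c,((x+.5)/4-.5+180,(y+.5)/4-.5+105),z).round(1))
print([rayx(c,q,x).round(1) for q,x in [((173,40),469),((177,58),469),((462,46),738),((458,63),738)]])
p,r=pose(); print(p)
E
```

```text
g_far_hinge [727.8 254.   42. ]
g_near_hinge [484.4 257.   42. ]
g_near_my [481.7  66.8  38. ]
g_far_my [726.3  64.4  38. ]
btn [435.8 167.   49. ]
key [434.   86.4  47. ]
f_nh [410.2 278.9  42. ]
f_nmy [407.   53.1  42. ]
f_fmy [744.6  49.8  42. ]
n_nh [542.5 231.3  49. ]
n_fh [689.3 225.6  49. ]
n_f [685.8 121.4  49. ]
n_n [538.8 127.   49. ]
[array([469. , 336.4, 238.9]), array([469. , 322.1, 231.1]), array([738. , 329.2, 258.8]), array([738. , 315.5, 256.6])]
[575.70321805 193.06703553 426.74574175]
```

```bash
python3 -m pendant '[[0.5,-0.875,0.32,1,0,0,0],[0.5,-0.875,0.32,1,0,0,0],[0.5,-0.875,0.32,1,0,0,0],[0.5,-0.875,0.32,1,0,0,0],[0.5,-0.875,0.32,1,0,0,0]]' |head -2
python3 -m pendant '[[0.5,0,0,1,0,0,0],[0.5,0,0,1,0,0,0],[0.5,0,0,1,0,0,0],[0.5,0,0,1,0,0,0]]' |head -2
python3 -m pendant '[[0.5,0,0,0.7,0,0,0],[0.5,0,0,0.7,0,0,0],[0.5,0,0,0.7,0,0,0],[0.5,0,0,0.7,0,0,0]]'
python3 - <<'E'
from h import *
R1=R.from_matrix(np.array([[0,1,0],[1,0,0],[0,0,-1]])); Rs=R.from_rotvec([0,0,-.011])*R1
print(pose()[0],rel((614,88,55),Rs))
E
```

```text
time_s: 3.0
eef_pos: [614.3, 89.2, 306.6]
time_s: 3.4
eef_pos: [613.6, 93.1, 186.5]
time_s: 3.8
eef_pos: [617.3, 90.3, 107.0]
orientation: [2.203, 2.237, 0.007]
contact_force: [0.8, -0.1, 0.7]
opening: 63.8
grip_force: 0.0
[617.27683288  90.28406967 106.97519091] (array([-0.019, -0.03 ,  0.433]), array([ 0.006, -0.002,  0.033]))
```

```bash
python3 -m pendant '[[0.5,-0.02,-0.03,0.2,0.006,0,0.033],[0.5,-0.02,-0.03,0.4,0.006,0,0.033],[0.5,-0.02,-0.03,0.4,0.006,0,0.033]]'
python3 -m pendant '[[0.5,0,0,0.04,0,0,0],[0.5,0,0,0.04,0,0,0]]' | egrep 'eef|contact'
python3 -m pendant '[[0.5,0,0,0.03,0,0,0],[0.5,0,0,0.03,0,0,0]]' | egrep 'eef|contact'
```

```text
time_s: 4.1
eef_pos: [612.1, 86.9, 57.2]
orientation: [-2.232, -2.205, 0.004]
contact_force: [-0.5, -0.3, 0.4]
opening: 64.5
grip_force: 0.0
eef_pos: [613.3, 86.4, 53.6]
contact_force: [0.3, 0.3, -0.5]
eef_pos: [612.0, 86.1, 48.5]
contact_force: [0.1, -0.5, -0.5]
```

```bash
for i in 1; do python3 -m pendant '[[0.5,0,0,0.02,0,0,0],[0.5,0,0,0.02,0,0,0]]' | egrep 'eef|contact'; python3 -m pendant '[[0.5,0,0,0.02,0,0,0],[0.5,0,0,0.02,0,0,0]]' | egrep 'eef|contact'; done
```

```text
eef_pos: [611.5, 85.9, 45.3]
contact_force: [-0.7, 0.5, 0.8]
eef_pos: [611.9, 85.9, 43.3]
contact_force: [-0.2, 0.1, 1.6]
```

```bash
python3 -m pendant '[[0.5,0,0,0.015,0,0,0],[0.5,0,0,0.015,0,0,0]]' | egrep 'eef|contact'; python3 -m pendant '[[0.5,0,0,0.015,0,0,0],[0.5,0,0,0.015,0,0,0]]' | egrep 'eef|contact'
```

```text
eef_pos: [612.0, 85.9, 43.1]
contact_force: [-3.7, -0.4, 10.9]
eef_pos: [612.1, 85.9, 43.0]
contact_force: [-6.4, -0.2, 19.0]
```

```bash
python3 -m pendant '[[0.5,0,0,-0.055,0,0,0],[0.5,0.05,0.02,-0.055,0,0,0],[0.5,0.1,0.02,-0.055,0,0,0],[0.5,0.15,0.02,-0.055,0,0,0],[0.5,0.2,0.02,-0.055,0,0,0]]' | egrep 'eef|contact'
python3 -m pendant '[[0.5,0.03,0,0,0,0,0],[0.5,0.06,0,0,0,0,0],[0.5,0.09,0,0,0,0,0],[0.5,0.12,0,0,0,0,0],[0.5,0.15,0,0,0,0,0]]' | egrep 'eef|contact'
python3 - <<'E'
from h import *
c=eyes.read_camera("side");cv2.imwrite("pics/s1.png",cv2.resize(c["image"][165:285,225:385,::-1],None,fx=5,fy=5,interpolation=cv2.INTER_CUBIC))
print(pose()[0])
E
```

```text
eef_pos: [614.0, 110.8, 45.3]
contact_force: [0.4, -0.7, 0.3]
eef_pos: [614.6, 127.9, 46.1]
contact_force: [-0.0, -0.6, 0.2]
[614.59892023 129.09411491  46.04131795]
```

View pics/s1.png

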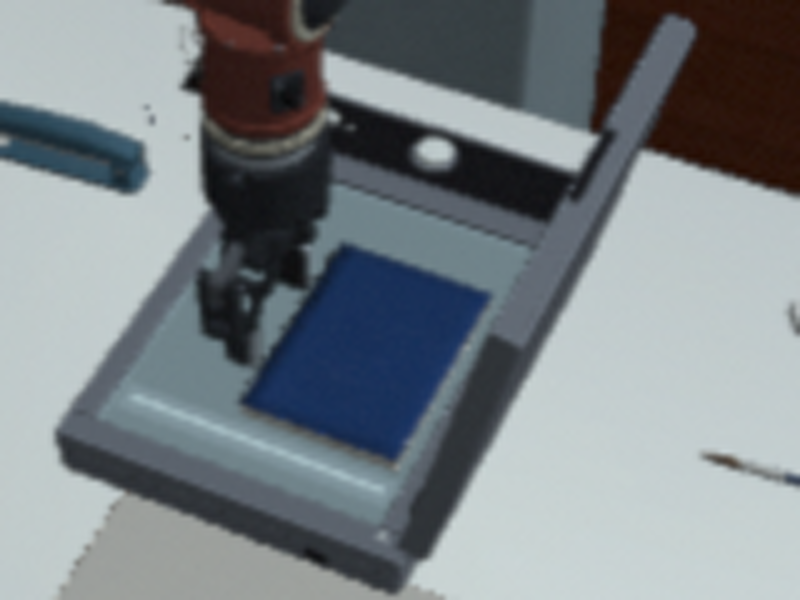

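The fingers push the notebook cleanly. Its hinge-side edge now runs from (492,295) to (402,463), nearly parallel to the stop. I keep pushing until it meets resistance.

```bash
python3 -m pendant '[[0.5,0.02,0,0,0,0,0],[0.5,0.04,0,0,0,0,0],[0.5,0.06,0,0,0,0,0]]' | egrep 'eef|contact'
python3 -m pendant '[[0.5,0.015,0,0,0,0,0],[0.5,0.015,0,0,0,0,0]]' | egrep 'eef|contact'
python3 -m pendant '[[0.5,0.015,0,0,0,0,0],[0.5,0.015,0,0,0,0,0]]' | egrep 'eef|contact'
```

```text
eef_pos: [614.8, 135.0, 46.1]
contact_force: [-0.7, -0.8, -0.4]
eef_pos: [614.9, 136.3, 46.2]
contact_force: [-0.5, -2.0, -0.7]
eef_pos: [614.9, 136.3, 46.1]
contact_force: [0.0, -5.3, 1.3]
```

```bash
python3 -m pendant '[[0.5,0.01,0,0,0,0,0],[0.5,0.01,0,0,0,0,0]]' | egrep 'eef|contact'
```

```text
eef_pos: [614.9, 136.3, 46.1]
contact_force: [0.0, -6.8, 0.9]
```

```bash
python3 -m pendant '[[0.5,-0.15,0,0,0,0,0],[0.5,-0.15,0,0,0,0,0],[0.5,-0.15,0,-0.4,0,0,0],[0.5,-0.15,0,-0.7,0,0,0],[0.5,-0.15,0,-0.7,0,0,0]]' | egrep 'eef|contact'
python3 -m pendant '[[0.5,0.64,-0.87,0,0,0,0.9],[0.5,0.64,-0.87,0,0,0,0.9],[0.5,0.64,-0.87,0,0,0,0.9],[0.5,0.64,-0.87,0,0,0,0.9],[0.5,0.64,-0.87,0,0,0,0.9]]' | egrep 'eef|contact'
python3 -m pendant '[[0.5,0,0,0,0,0,0.9],[0.5,0,0,0,0,0,0.9],[0.5,0,0,0,0,0,0.9],[0.5,0,0,0,0,0,0.9],[0.5,0,0,0,0,0,0.9]]' | egrep 'eef|contact'
python3 - <<'E'
from h import *
R2=R.from_matrix(np.array([[1,0,0],[0,-1,0],[0,0,-1]])); Rs=R.from_rotvec([0,0,-.011])*R2
print(pose()[0],rel((512,195,60),Rs),manip.state()["joint_positions"])
E
```

```text
eef_pos: [619.0, 123.3, 135.9]
contact_force: [1.5, 0.2, 1.0]
eef_pos: [509.9, 202.9, 130.1]
contact_force: [1.6, 0.4, -0.5]
eef_pos: [511.1, 201.5, 130.0]
contact_force: [1.2, 0.9, -1.3]
[511.07182974 201.49701902 129.97949278] (array([0.003, 0.056, 0.583]), array([-0.002,  0.007,  0.192])) [-0.8864609   0.72491783  0.78036935  1.85684044 -0.67321765  0.85151372
 -1.19357527]
```

```bash
python3 -m pendant '[[0.5,0,0.05,0,0,0.007,0.19],[0.5,0,0.05,0.3,0,0.007,0.19],[0.5,0,0.05,0.58,0,0.007,0.19],[0.5,0,0.05,0.58,0,0.007,0.19],[0.5,0,0.05,0.58,0,0.007,0.19]]'
python3 -m pendant '[[0.5,0,0,0.05,0,0,0],[0.5,0,0,0.11,0,0,0],[0.5,0,0,0.11,0,0,0],[0.5,0,0,0.11,0,0,0]]' | egrep 'eef|contact'
```

```text
time_s: 9.25
eef_pos: [512.0, 194.5, 60.9]
orientation: [-3.141, 0.009, 0.0]
contact_force: [-0.2, -0.2, 0.3]
opening: 63.8
grip_force: 0.0
eef_pos: [512.3, 194.3, 48.1]
contact_force: [-0.1, -0.2, 0.4]
```

```bash
python3 -m pendant '[[0.5,0.06,0,0.017,0,0,0],[0.5,0.12,0,0.017,0,0,0],[0.5,0.17,0,0.017,0,0,0],[0.5,0.22,0,0.017,0,0,0],[0.5,0.27,0,0.017,0,0,0]]' | egrep 'eef|contact'
python3 -m pendant '[[0.5,0.04,0,0,0,0,0],[0.5,0.08,0,0,0,0,0],[0.5,0.12,0,0,0,0,0],[0.5,0.14,0,0,0,0,0],[0.5,0.16,0,0,0,0,0]]' | egrep 'eef|contact'
python3 -m pendant '[[0.5,0.02,0,0,0,0,0],[0.5,0.03,0,0,0,0,0],[0.5,0.03,0,0,0,0,0]]' | egrep 'eef|contact'
python3 -m pendant '[[0.5,0.015,0,0,0,0,0],[0.5,0.015,0,0,0,0,0]]' | egrep 'eef|contact'
```

```text
eef_pos: [544.4, 193.5, 45.7]
contact_force: [-2.7, 0.2, 1.6]
eef_pos: [563.7, 193.7, 45.7]
contact_force: [-2.7, -1.0, 1.1]
eef_pos: [567.7, 193.7, 45.7]
contact_force: [-0.7, -0.2, 0.0]
eef_pos: [569.4, 193.8, 45.7]
contact_force: [-1.2, -1.3, 0.2]
```

```bash
python3 -m pendant '[[0.5,0.015,0,0,0,0,0],[0.5,0.015,0,0,0,0,0]]' | egrep 'eef|contact'
python3 -m pendant '[[0.5,0.015,0,0,0,0,0],[0.5,0.015,0,0,0,0,0]]' | egrep 'eef|contact'
python3 -m pendant '[[0.5,0.012,0,0,0,0,0],[0.5,0.012,0,0,0,0,0]]' | egrep 'eef|contact'
```

```text
eef_pos: [571.3, 193.8, 45.8]
contact_force: [-1.3, -1.8, 0.0]
eef_pos: [571.9, 193.8, 45.7]
contact_force: [-4.0, -1.1, 3.5]
eef_pos: [572.0, 193.8, 45.6]
contact_force: [-6.2, -0.8, 3.7]
```

```bash
python3 -m pendant '[[0.5,-0.15,0,0,0,0,0],[0.5,-0.15,0,0,0,0,0],[0.5,-0.15,0,-0.4,0,0,0],[0.5,-0.15,0,-0.9,0,0,0],[0.5,-0.15,0,-0.9,0,0,0]]' | egrep 'eef|contact'
python3 -m pendant '[[0.5,0.4,0.1,-1,0,0,0],[0.5,0.4,0.1,-1,0,0,0],[0.5,0.4,0.1,-1,0,0,0],[0.5,0.4,0.1,-1,0,0,0]]' | egrep 'eef|contact'
python3 - <<'E'
from h import *
import pickle
c=eyes.read_camera("wrist");pickle.dump(c,open("w2.pkl","wb"));cv2.imwrite("pics/w2.png",c["image"][:,:,::-1])
q=proj(c,[[728,255,42],[582,255,49],[728,147,49],[582,147,49]]);print(q.round(1), pose()[0])
E
```

```text
eef_pos: [561.7, 193.7, 160.1]
contact_force: [0.6, 0.3, -0.6]
eef_pos: [608.9, 180.1, 279.2]
contact_force: [-0.1, -0.3, 0.1]
[[216.4  82.9]
 [222.3 206. ]
 [309.7  81.2]
 [307.7 205.4]] [606.58445723 180.99070322 276.15049085]
```

View pics/w2.png

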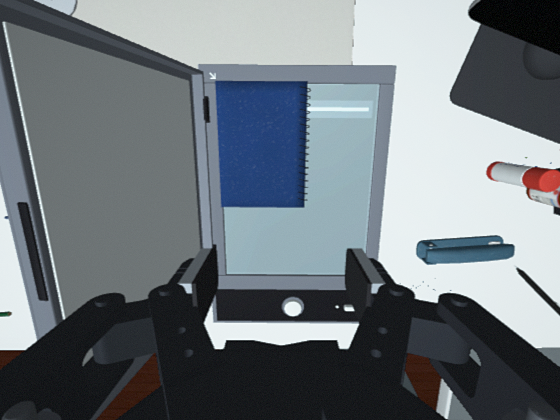

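The notebook appears flush in the corner at about (217,82), with its edges along the frame. I'll check the pixels for a strip of glass showing between them.

Run:
```python
from h import *
a=cv2.imread("pics/w2.png")[:,:,::-1]
for r in (95,145,195): print(r,[tuple(map(int,x)) for x in a[r,212:226]])
for cc in (235,290): print(cc,[tuple(map(int,x)) for x in a[75:88,cc]])
import pickle; c=pickle.load(open("w2.pkl","rb"))
print(proj(c,[[728,255,42],[728,251,42],[724,255,42]]))
R1=R.from_matrix(np.array([[0,1,0],[1,0,0],[0,0,-1]]))
print(rel((400,300,400),R1),manip.state()["joint_positions"])
```

```text
95 [(127, 138, 149), (127, 138, 151), (130, 140, 150), (115, 126, 145), (65, 85, 131), (34, 67, 126), (35, 68, 125), (34, 68, 125), (39, 68, 125), (40, 71, 125), (39, 69, 123), (39, 67, 124), (36, 67, 121), (36, 66, 120)]
145 [(127, 137, 150), (126, 138, 150), (126, 136, 149), (127, 137, 148), (128, 138, 148), (118, 129, 149), (77, 97, 137), (38, 69, 128), (36, 69, 129), (43, 74, 131), (58, 85, 134), (63, 90, 135), (47, 76, 129), (34, 69, 124)]
195 [(126, 137, 152), (126, 135, 149), (127, 138, 149), (125, 135, 148), (125, 135, 147), (125, 136, 148), (128, 138, 150), (130, 140, 151), (109, 120, 142), (41, 70, 127), (37, 69, 127), (40, 70, 125), (42, 72, 127), (38, 70, 123)]
235 [(126, 134, 149), (122, 135, 147), (125, 135, 148), (127, 138, 150), (127, 137, 151), (122, 133, 145), (41, 56, 90), (23, 46, 86), (37, 58, 94), (28, 52, 94), (34, 57, 100), (34, 59, 103), (31, 57, 103)]
290 [(124, 134, 148), (121, 134, 147), (125, 134, 148), (124, 137, 150), (128, 139, 150), (122, 132, 144), (57, 73, 104), (24, 48, 91), (28, 50, 95), (35, 56, 101), (41, 61, 104), (31, 58, 103), (37, 64, 110)]
[[216.39817623  82.87703178]
 [219.83179559  82.85124054]
 [216.60950662  86.55726517]]
(array([-1.719, -0.983, -1.044]), array([ 0.007, -0.009, -2.007])) [-0.80488768  0.69669798  0.9117348   1.45145894 -0.56278995  1.25982015
 -1.41493725]
```

Both edges are at the stops with no glass showing between. Next is the lid: shut the fingers, rise over it and go behind it.

```bash
python3 -m pendant '[[-1,0,0,-0.85,0,0,-0.9],[-1,0,0,-0.85,0,0,-0.9],[-1,0,0,-0.85,0,0,-0.9],[-1,0,0,-0.85,0,0,-0.9],[-1,0,0,-0.85,0,0,-0.9]]' | egrep 'eef|contact'
python3 -m pendant '[[-1,0,0,0,0,0,-0.95],[-1,0,0,0,0,0,-0.95],[-1,0,0,0,0,0,-0.95],[-1,0,0,0,0,0,-0.95],[-1,0,0,0,0,0,-0.95]]' | egrep 'eef|contact|open'
python3 - <<'E'
from h import *
R1=R.from_matrix(np.array([[0,1,0],[1,0,0],[0,0,-1]]))
print(pose()[0],rel((604,395,375),R1),manip.state()["joint_positions"])
E
```

```text
eef_pos: [603.6, 182.5, 374.5]
contact_force: [-0.4, -0.2, 0.5]
eef_pos: [603.5, 182.5, 373.8]
contact_force: [-0.2, 0.1, 0.1]
opening: -0.0
[603.46676509 182.54825034 373.76875019] (array([ 1.759, -0.201, -0.009]), array([-0.003, -0.001, -0.148])) [-0.63280823  0.54425614  0.56374891  1.26700097 -0.28490369  1.41028998
 -0.20581318]
```

```bash
python3 -m pendant '[[-1,0.9,-0.1,0,0,0,-0.15],[-1,0.9,-0.1,0,0,0,-0.15],[-1,0.9,-0.1,0,0,0,-0.15],[-1,0.9,-0.1,0,0,0,-0.15]]' | egrep 'eef|contact'
python3 -m pendant '[[-1,0.87,0,0,0,0,0],[-1,0.87,0,0,0,0,0],[-1,0.87,0,0,0,0,0],[-1,0.87,0,0,0,0,0]]'
python3 - <<'E'
from h import *
R1=R.from_matrix(np.array([[0,1,0],[1,0,0],[0,0,-1]]))
print(pose()[0],rel((604,395,216),R1),manip.state()["joint_positions"])
c=eyes.read_camera("side");cv2.imwrite("pics/s2.png",c["image"][:,:,::-1])
E
```

```text
eef_pos: [603.9, 294.4, 372.8]
contact_force: [0.2, -1.0, -0.9]
time_s: 14.5
eef_pos: [605.6, 395.1, 373.8]
orientation: [2.226, 2.217, -0.003]
contact_force: [0.7, -0.4, -0.1]
opening: -0.2
grip_force: 0.0
[605.61404253 395.08916223 373.79082216] (array([ 0.002, -0.012,  1.315]), array([-0.002,  0.002, -0.005])) [-0.80788113  0.72529477  0.50911088  0.91667796 -0.32808808  1.56825121
 -0.4148251 ]
```

View pics/s2.png

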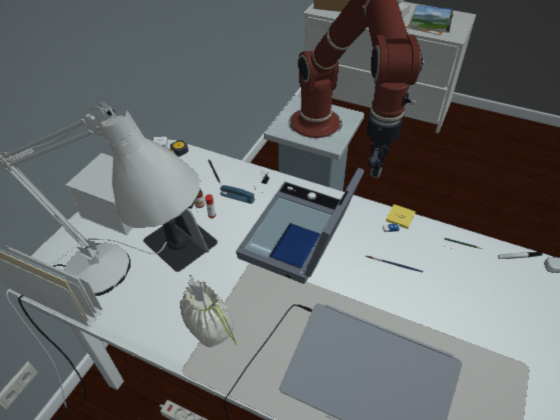

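The gripper is above and behind the lid at (378,165), and the notebook is in the corner at (297,248). I go down and touch the back of the lid.

```bash
python3 -m pendant '[[-1,0,-0.01,1,0,0,0],[-1,0,-0.01,1,0,0,0],[-1,0,-0.01,1,0,0,0],[-1,0,-0.01,1,0,0,0]]' | egrep 'eef|contact'
python3 -m pendant '[[-1,0,0,0.3,0,0,0],[-1,0,0,0.3,0,0,0],[-1,-0.1,0,0.3,0,0,0],[-1,-0.15,0,0.3,0,0,0],[-1,-0.2,0,0.3,0,0,0]]' | egrep 'eef|contact'
python3 -m pendant '[[-1,-0.07,0,0,0,0,0],[-1,-0.14,0,0,0,0,0],[-1,-0.2,0,0,0,0,0],[-1,-0.27,0,0,0,0,0]]' | egrep 'eef|contact'
python3 - <<'E'
import numpy as np
for t in np.arange(1.9,-0.01,-.1):
    u=np.array([-np.cos(t),np.sin(t)]);n=np.array([np.sin(t),np.cos(t)])
    p=np.array([271,43])+180*u+(21+12*abs(np.sin(t)))*n+[0,11*np.clip(1.5*np.cos(t),0,1)]
    print(round(t,1),p.round())
E
```

```text
eef_pos: [603.5, 390.7, 251.8]
contact_force: [-0.5, 0.3, -0.6]
eef_pos: [606.2, 369.0, 222.6]
contact_force: [0.1, -0.3, -0.3]
eef_pos: [604.4, 339.9, 220.5]
contact_force: [0.4, 2.9, 1.8]
1.9 [360. 203.]
1.8 [344. 211.]
1.7 [327. 217.]
1.6 [309. 222.]
1.5 [291. 226.]
1.4 [273. 229.]
1.3 [254. 230.]
1.2 [236. 228.]
1.1 [218. 225.]
1.0 [200. 220.]
0.9 [183. 213.]
0.8 [167. 204.]
0.7 [152. 192.]
0.6 [138. 179.]
0.5 [126. 164.]
0.4 [115. 148.]
0.3 [106. 131.]
0.2 [ 99. 113.]
0.1 [94. 94.]
-0.0 [91. 75.]
```

```bash
python3 -m pendant '[[-1,-0.14,0,-0.01,0,0,0],[-1,-0.28,0,-0.03,0,0,0],[-1,-0.42,0,-0.05,0,0,0],[-1,-0.56,0,-0.07,0,0,0],[-1,-0.7,0,-0.08,0,0,0]]' | egrep 'eef|contact'
python3 -m pendant '[[-1,-0.15,0,0.01,0,0,0],[-1,-0.3,0,0.04,0,0,0],[-1,-0.45,0,0.09,0,0,0],[-1,-0.6,0,0.15,0,0,0]]' | egrep 'eef|contact'
python3 - <<'E'
from h import *
print(pose()[0])
c=eyes.read_camera("side");cv2.imwrite("pics/s3.png",cv2.resize(c["image"][100:290,225:425,::-1],None,fx=3,fy=3,interpolation=cv2.INTER_CUBIC))
E
```

```text
eef_pos: [603.8, 252.7, 229.5]
contact_force: [-0.7, 2.1, -0.6]
eef_pos: [603.6, 180.2, 211.3]
contact_force: [-0.5, 2.1, -0.4]
[603.61944448 180.16708947 211.30860852]
```

View pics/s3.png

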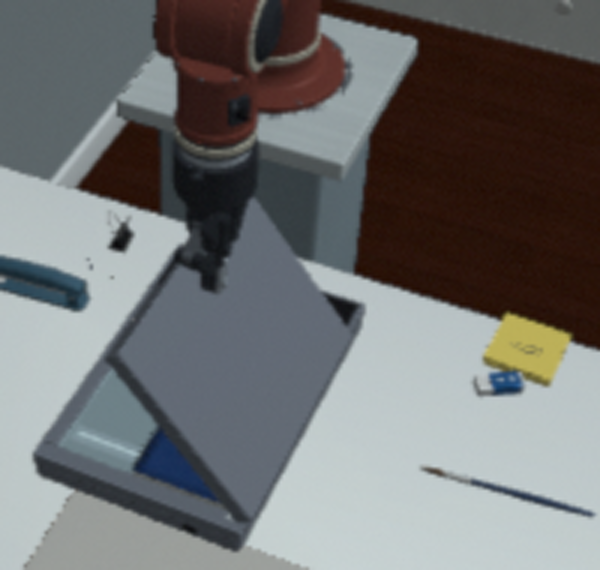

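The lid is about half shut with the fingertips on its outer face. I continue along the arc.

```bash
python3 -m pendant '[[-1,-0.1,0,0.06,0,0,0],[-1,-0.2,0,0.13,0,0,0],[-1,-0.29,0,0.21,0,0,0],[-1,-0.37,0,0.3,0,0,0],[-1,-0.45,0,0.39,0,0,0]]' | egrep 'eef|contact'
python3 -m pendant '[[-1,-0.05,0,0.08,0,0,0],[-1,-0.1,0,0.17,0,0,0],[-1,-0.15,0,0.26,0,0,0],[-1,-0.19,0,0.34,0,0,0],[-1,-0.22,0,0.42,0,0,0]]' | egrep 'eef|contact'
python3 -m pendant '[[-1,-0.02,0,0.05,0,0,0],[-1,-0.03,0,0.1,0,0,0],[-1,-0.04,0,0.15,0,0,0],[-1,-0.05,0,0.2,0,0,0],[-1,-0.06,0,0.24,0,0,0]]' | egrep 'eef|contact'
python3 -m pendant '[[-1,0,0,0.03,0,0,0],[-1,0,0,0.05,0,0,0],[-1,0,0,0.05,0,0,0]]' | egrep 'eef|contact'
```

```text
eef_pos: [603.3, 127.3, 163.6]
contact_force: [0.8, 1.4, 0.6]
eef_pos: [603.0, 101.8, 113.2]
contact_force: [-0.4, 0.8, 0.9]
eef_pos: [603.1, 94.7, 84.9]
contact_force: [-1.1, 0.2, 0.3]
eef_pos: [603.1, 94.8, 79.0]
contact_force: [0.4, 0.5, 0.1]
```

```bash
python3 -m pendant '[[-1,0,0,0.02,0,0,0],[-1,0,0,0.02,0,0,0]]' | egrep 'eef|contact'
python3 -m pendant '[[-1,0,0,0.02,0,0,0],[-1,0,0,0.02,0,0,0]]' | egrep 'eef|contact'
```

```text
eef_pos: [603.2, 94.8, 76.9]
contact_force: [0.5, 0.2, -0.2]
eef_pos: [603.4, 94.7, 75.2]
contact_force: [-0.6, -1.0, 5.2]
```

```bash
python3 -m pendant '[[-1,0,0,0.02,0,0,0],[-1,0,0,0.03,0,0,0],[-1,0,0,0.03,0,0,0]]' | egrep 'eef|contact'
python3 -m pendant '[[-1,0,0,-0.2,0,0,0],[-1,0,0,-0.5,0,0,0],[-1,0,0,-0.5,0,0,0]]' | egrep 'eef|contact'
python3 - <<'E'
from h import *
import pickle
c=eyes.read_camera("wrist");pickle.dump(c,open("w3.pkl","wb"));cv2.imwrite("pics/w3.png",c["image"][:,:,::-1])
print(pose()[0],rel((435.5,166.5,120)))
E
```

```text
eef_pos: [603.5, 94.7, 74.9]
contact_force: [-6.9, -0.0, 22.7]
eef_pos: [606.5, 94.6, 135.6]
contact_force: [0.6, -0.4, 0.3]
[604.89844623  94.75763873 133.34220368] (array([ 0.59 , -1.416,  0.103]), array([0., 0., 0.]))
```

The lid stops hard at fingertip height 64, as it should when shut. Now I move to the button.

```bash
python3 -m pendant '[[-1,0.3,-0.7,0,0,0,0],[-1,0.3,-0.7,0,0,0,0],[-1,0.3,-0.7,0,0,0,0],[-1,0.3,-0.7,0,0,0,0]]' | egrep 'eef|contact'
python3 -m pendant '[[-1,0.29,-0.7,0,0,0,0],[-1,0.29,-0.7,0,0,0,0],[-1,0.29,-0.7,0,0,0,0],[-1,0.29,-0.7,0,0,0,0]]'
python3 - <<'E'
from h import *
R1=R.from_matrix(np.array([[0,1,0],[1,0,0],[0,0,-1]]))
print(pose()[0],rel((435.3,166.3,67),R1))
E
```

```text
eef_pos: [518.3, 131.9, 130.1]
contact_force: [-0.2, -0.7, -0.6]
time_s: 20.45
eef_pos: [436.6, 166.4, 130.8]
orientation: [2.226, 2.214, 0.002]
contact_force: [0.0, 0.6, -0.1]
opening: -0.2
grip_force: 0.0
[436.58759679 166.3875245  130.78611785] (array([-0.001, -0.012,  0.532]), array([ 0.003,  0.   , -0.007]))
```

```bash
python3 -m pendant '[[-1,0,-0.01,0.3,0,0,0],[-1,0,-0.01,0.5,0,0,0],[-1,0,-0.01,0.53,0,0,0],[-1,0,-0.01,0.53,0,0,0]]' | egrep 'eef|contact'
python3 -m pendant '[[-1,0,0,0.02,0,0,0],[-1,0,0,0.04,0,0,0],[-1,0,0,0.06,0,0,0]]' | egrep 'eef|contact'
python3 -m pendant '[[-1,0,0,0.02,0,0,0],[-1,0,0,0.03,0,0,0],[-1,0,0,0.03,0,0,0]]' | egrep 'eef|contact'
```

```text
eef_pos: [436.0, 165.3, 66.9]
contact_force: [-0.5, 0.3, -0.1]
eef_pos: [435.1, 166.6, 60.7]
contact_force: [-0.0, 0.1, -0.3]
eef_pos: [435.0, 166.6, 56.8]
contact_force: [1.0, 0.3, 3.9]
```

```bash
python3 -m pendant '[[-1,0,0,0.015,0,0,0],[-1,0,0,0.015,0,0,0]]' | egrep 'eef|contact'
python3 -m pendant '[[-1,0,0,0.015,0,0,0],[-1,0,0,0.015,0,0,0]]' | egrep 'eef|contact'
```

```text
eef_pos: [435.0, 166.6, 55.9]
contact_force: [-1.4, 0.2, 12.8]
eef_pos: [435.0, 166.6, 55.6]
contact_force: [-4.1, -0.2, 26.8]
```

The button is bottomed out at TCP z of about 56, with the force rising well past 4 N. I lift off and check.

```bash
python3 -m pendant '[[-1,0,0,-0.1,0,0,0],[-1,0,0,-0.5,0,0,0],[-1,0,0,-0.9,0,0,0],[-1,0,0,-0.9,0,0,0]]' | egrep 'eef|contact'
python3 -m pendant '[[-1,0,0,-0.5,0,0,0],[-1,0,0,-0.5,0,0,0],[-1,0,0,-0.5,0,0,0]]' | egrep 'eef|contact'
python3 - <<'E'
from h import *
c=eyes.read_camera("side");cv2.imwrite("pics/s4.png",cv2.resize(c["image"][165:285,225:385,::-1],None,fx=4,fy=4,interpolation=cv2.INTER_CUBIC))
E
```

```text
eef_pos: [437.5, 167.1, 165.6]
contact_force: [0.9, 0.6, -0.5]
eef_pos: [434.8, 166.7, 221.9]
contact_force: [0.4, -0.1, 0.2]
```

View pics/s4.png

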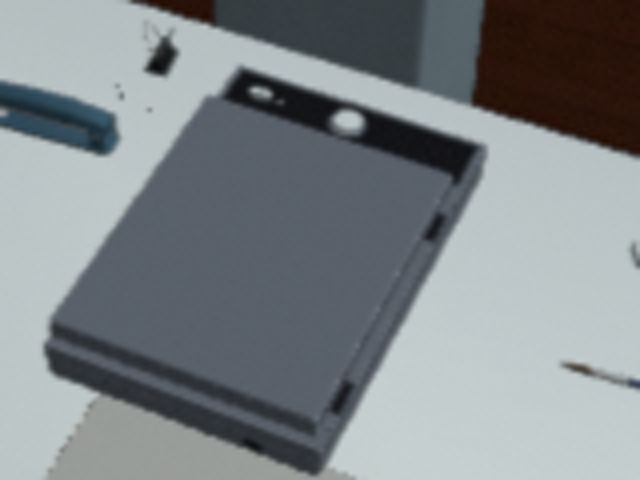

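The lid lies flat and shut, and the button at (347,122) is up again. The robot is clear, so I hand the job in.

```bash
python3 -c "
from cell import manip; print(manip.finish_job())"
```

```text
the job is handed in; nothing more can be done
None
```

I pushed the notebook snug into the marked corner, closed the lid gently, pressed the scan button fully and let it spring back, then handed the job in; the hand-in returned no verdict.

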